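# Hold the spring clip gaping over the brew card

### The job

Squeeze the yellow-handled spring clip open where it sits on the steel fin of its birch keeper and lift it off, then bring it jaws down to the upright card with the red band and hold it wide open astride the middle of that card's top edge, one jaw either side and well below the edge, without touching the card, so that I can slip a tea ticket in. Do not nip or shift the card, and leave the blue-banded card and the other things alone. Finish while still squeezing and holding the clip there: do not let it close or let go.

Things in the scene. Friction and masses are not known exactly. Their poses are not given: they have to be found in the camera images.
- clip: Spring clip, 80 g, like a big clothes-peg, standing jaws down on its keeper. Origin: middle of the pivot pin; z up along the handles, y along the pin, x the way jaws and handles open; the frame stays midway between the levers; a half turn about z changes nothing. Two steel jaws, 24 mm wide (y), 4 mm thick, reach 40 mm below the origin; two flat yellow handles, 26 mm wide, reach 49 mm above.
- clip_grip (a point): Place to squeeze, between the two handles, 36 mm above the clip's origin; squeeze along clip x. At the start the handles flare, 42 mm apart over their outer faces at the top; squeezed, they end parallel and upright, about 17 mm apart over their outer faces. It takes 4 N at first and 10 N at the stop; a firmer grip does no harm.
- clip_a (a joint): Angle of one clip lever, rad (the other mirrors it). 0: jaws parallel, 4 mm apart, biting the fin as at the start; -0.05: tips together; 0.25: squeezed fully open against its stop, tips about 24 mm apart inside. Tip gap in mm is about 4 + 80 x angle. A spring closes it.
- clip_nose (a point): Point on the clip's mid-plane between the jaw tips, 40 mm below the clip's origin.
- fin_top (a point): Middle of the top edge of the keeper's steel fin, 75 mm above the table; fin 4 mm thick (x), 40 mm long (y), standing 15 mm out of a fixed birch block 50 x 60 mm, 60 mm high, on a foot 90 x 80 mm, 12 mm thick. At the start the clip bites the fin near its middle, jaw tips standing on the block; with jaws open and lifted over 16 mm it is free.
- card_red: Stiff cream card with a red band 26 mm high along its top, upright in a loose weighted birch foot (70 x 90 mm, 22 mm high, red dots on it; about 0.7 kg in all). Origin under the middle of the foot, z up. Card 3 mm thick (x), 80 mm wide (y), top edge 130 mm above the table.
- red_edge (a point): Middle of the red card's top edge; y along the edge, x across the card's thickness, z up.
- card_blue: Bystander: a card and foot of the same form and size with a blue band and blue dots. Origin under the middle of the foot.
- kettle: Bystander: small red kettle, 145 mm across, 165 mm high over the handle, spout reaching 115 mm from its axis along -x. Origin under its middle.
- teapot: Bystander: white fluted teapot, 145 mm across, 130 mm high, handle reaching 115 mm along +y and spout 120 mm along -y. Origin under its middle.
- shaker: Bystander: glass sugar shaker with steel top, 72 mm across, 147 mm high. Origin under its middle.
- mug: Bystander: blue mug, 80 mm across, 85 mm high, handle at +y. Origin under its middle.
- tray: Bystander: flat stainless teaspoon tray, 75 x 210 mm, 14 mm high, with a teaspoon in it. Origin under its middle.

How it is judged (in metres and radians):
On the way, in this order (a step that is already met when the one before it is completed fails the run):
1. the clip is squeezed open while it still sits on the keeper's fin (value of joint clip_a above 0.12 rad and distance between clip_nose and fin_top below 0.025 m), for 0.1 s.
2. the clip, held in the fingers, is lifted clear of the fin (distance between clip_nose and fin_top above 0.04 m and contact force between the fingers and clip above 2 N), for 0.1 s.
At the end, for the whole second after the job is handed in: Fingers squeeze the clip (>3 N), at rest; lever angle >0.15 rad; upright and along the card within 0.25 rad; nose 7-32 mm below the red card's top edge, within 16 mm of its middle along it and 9 mm across; clip and robot not touching the card, which stands upright within 12 mm of its start (value of joint clip_a above 0.15 rad and contact force between the fingers and clip above 3 N and z of clip_nose in the frame of red_edge between -0.032 and -0.007 m and x of clip_nose in the frame of red_edge between -0.009 and 0.009 m and y of clip_nose in the frame of red_edge between -0.016 and 0.016 m and angle between the y axis of clip and the y axis of card_red, either way round below 0.25 rad and angle between clip's own z axis and vertical below 0.25 rad and contact force between each of clip, the arm, the fingers and card_red below 0.3 N and linear speed of clip below 0.03 m/s and angle between card_red's own z axis and vertical below 0.05 rad and distance of card_red from where it was at the start of the episode below 0.012 m); the arm keeps its last pose, push and grip.
It fails at once if the clip nips or is pushed hard against the red card (over 5 N) (contact force between clip and card_red above 5 N).
It fails at once if the red card is shifted by more than 12 mm (distance of card_red from where it was at the start of the episode above 0.012 m).
It fails at once if the blue card is touched with the clip or shifted by more than 12 mm (distance of card_blue from where it was at the start of the episode above 0.012 m or contact force between clip and card_blue above 1 N).
It fails at once if another thing is shifted by more than 20 mm (distance of any of kettle, teapot, shaker, mug, tray from where it was at the start of the episode above 0.02 m).
It also fails if it takes over 38 s, if anything falls off the work surface, if the arm or the gripper's body presses on something with over 40 N, if the wrist force passes 120 N, or if a joint passes its speed limit or range.

### The arm

A 6-joint arm with a two-finger parallel gripper is mounted at the origin on the work surface. World frame = base frame: x ahead of the robot, y to its left, z up, the work surface at z = 0. Lengths are in mm, angles in rad, forces in N, time in s.
With the tool pointing down it reaches from about 350 to 875 mm from the base axis. Payload 4.2 kg.
Tool frame: the origin (TCP) lies at the very end of the fingers, on their centre line; the grasp point (between the pads) lies tcp_to_grasp behind it (tcp_to_grasp is the distance from the TCP to the grasp point, in mm); y points along the fingers, x is the direction in which the jaws open and shut, and the axes are right-handed (so a half turn about y gives the same grasp; the last joint's range is limited). The gripper opens to 87 mm and grips with 3 to 60 N. Pads are 19 mm wide; open, the fingers measure 117 mm over their backs; the gripper's body (75 mm by 190 mm) begins 51 mm behind the grasp point.
Start: joints at [-1.026, 0.385, 0.008, 0, -1.194, -0.259], TCP at [176.219, -599.621, 189.05] pointing down, gripper open.
Joint ranges: [-3.14, 3.14], [-1.21, 2.06], [-1.07, 1.41], [-3.16, 2.05], [-2.99, -0.16], [-3.1, 3.1]. Speed limits (rad/s): [2.79, 2.79, 3.14, 3.14, 3.14, 3.14].

### API

Orientations are given as a rotation vector (axis times angle).
In Python, from station import observe, camera, camera_params, finish_job, tcp_to_grasp gives the robot as it stands.
- The arm moves only by the tool apply_moves, never from a script. Its argument "increments" is a list of rows, each a list of 7 numbers: the turn, a rotation vector about the tool's x, y, z in degrees, then the shift along the tool's x, y, z in mm, then the gripper's target within -1 to 1 (shut at 1, half-way at 0, fully open at -1). A call has 1 to 5 rows; each row is the pose to reach, as a shift and turn from the pose measured when the call began, along the tool's axes at that moment; what a row does not reach only later rows make up. A row lasts 1/8 s, in which the tool goes at most 62.5 mm and 10.7 degrees, less where a joint would pass 70% of its speed; a pose out of reach is approached as far as the arm can. A call with a gripper value outside its range is refused whole. The fingers move at their own pace and stop on an object; "grip_force" is the grip in N (left out, the last holds). Time passes only in rows, so rows that repeat a pose let the fingers close. It gives the time, the measured TCP pose, the force and the opening at its end, in the units of the state.
- observe(): the state, without advancing time (a new reading comes with each control period).
- camera(name): name is "scene" or "top" or "wrist"; returns the picture (384x512x3 uint8, red, green, blue); there is no depth.
- camera_params(name): a dict with "vfov" (degrees; the focal length in pixels is half the picture's height over the tangent of half this angle, whatever the lens; pixels are square), "cx", "cy" (the principal point, pixels), "extrinsics" (4x4, takes a point from camera to world coordinates); the wrist camera has in their place "tool_from_camera" (4x4, takes a point from camera to tool coordinates, whose origin is the TCP and whose axes are the tool frame's). Camera axes: x right, y up, looking along -z (the intrinsics and any distortion apply to the point x, -y, -z); pixel columns grow to the right and rows downward; lengths in mm; the calibration is good to about 2 mm. A picture is of the moment at which its call begins: read the wrist's pose just before it. camera_params takes no time and is no camera call.
- finish_job(): hands the job in, once; it reports no verdict.
The state is a dict: "time": time; "joints": joint angles; "qd": joint speeds; "effort": joint torques, N m; "tcp_pos": TCP position; "tcp_rot": TCP orientation; "contact_force": force on the tool from outside, world axes, zero at the start; "wrist_torque": the same for the moment, N m; "opening": finger opening in mm.
Only numpy, scipy, OpenCV 4.12 (cv2) and the standard library are available. Lean on these libraries where they do the work, as an engineer would, in place of code of your own. Each camera call takes 0.05 s, during which the arm holds its last target. There are 200 camera calls.

## Working session

There is one attempt and no reset: what is moved stays moved. The work goes in short steps, Python scripts to look and compute and a tool call to move; the robot and the scene stay as the last step left them, time stands still between calls to the robot, and variables do not carry over. Pictures are saved under pics/ and viewed, about 8 in all and at most 12, crops included, and the job is handed in when it is done.

Besides the shell and the picture viewer there is one more tool, called after "Request:" as name(argument=value, ...), one argument or row to a line, values as JSON. apply_moves: Moves the arm, as the interface text tells. Its arguments: {"type":"object","properties":{"increments":{"type":"array"},"grip_force":{"type":"number"}},"required":["increments"]}

```bash
mkdir -p pics; ls
cat > h.py <<'E'
import numpy as np, cv2
from scipy.spatial.transform import Rotation as R
from station import *
def snap(n,f):
    o=observe(); im=camera(n); cv2.imwrite(f'pics/{f}.png',im[:,:,::-1]); return o,im
def tool(o):
    T=np.eye(4);T[:3,:3]=R.from_rotvec(o['tcp_rot']).as_matrix();T[:3,3]=o['tcp_pos'];return T
E
python3 - <<'E'
from h import *
print(tcp_to_grasp)
for n in('scene','top','wrist'):
    o,im=snap(n,n+'0'); p=camera_params(n); print(n,p)
a=[cv2.imread(f'pics/{n}0.png') for n in('top','wrist')]
print(o)
E
```

```text
pics
18.700000000000003
scene {'vfov': 44.612610498954254, 'cx': 256.61851057881967, 'cy': 190.2695059939958, 'extrinsics': array([[-4.00022779e-01, -5.87215059e-01,  7.03676240e-01,
         1.50138366e+03],
       [ 9.16480424e-01, -2.50647001e-01,  3.11832829e-01,
         4.98487864e+02],
       [-6.73859344e-03,  7.69645733e-01,  6.38435617e-01,
         9.51366984e+02],
       [ 0.00000000e+00,  0.00000000e+00,  0.00000000e+00,
         1.00000000e+00]])}
top {'vfov': 50.206237354839025, 'cx': 256.1220314040748, 'cy': 194.23881466298735, 'extrinsics': array([[-1.81719548e-03,  9.97412950e-01, -7.18617096e-02,
         4.93167173e+02],
       [-9.99944929e-01, -1.06961862e-03,  1.04401070e-02,
         8.25532885e+01],
       [ 1.03362333e-02,  7.18767238e-02,  9.97359965e-01,
         1.31302235e+03],
       [ 0.00000000e+00,  0.00000000e+00,  0.00000000e+00,
         1.00000000e+00]])}
wrist {'vfov': 59.04392578968252, 'cx': 257.55297491817595, 'cy': 195.50098094738854, 'tool_from_camera': array([[ 9.99998976e-01, -1.21957940e-03, -7.49094468e-04,
         1.57021410e+00],
   
[... 203 characters left out ...]
e+00,  0.00000000e+00,
         1.00000000e+00]])}
{'time': 0.1, 'joints': array([-1.02639937e+00,  3.85536364e-01,  6.76870432e-03, -4.03487719e-04,
       -1.19396648e+00, -2.58605280e-01]), 'qd': array([-0.0005601 , -0.00268019,  0.00209722,  0.00223355, -0.00162851,
       -0.00068039]), 'effort': array([ 1.06362818e-04, -3.91690028e+01,  1.87935448e+01,  4.23186868e+00,
        1.34679853e-02, -8.11771019e-05]), 'tcp_pos': array([ 176.04405427, -599.0850242 ,  188.04190838]), 'tcp_rot': array([-1.05853459, -1.41700716,  1.41510827]), 'contact_force': array([0.22709063, 0.27493278, 0.65178746]), 'wrist_torque': array([-0.06509717,  0.00273986,  0.01126713]), 'opening': 87.09159739342857}
```

View pics/top0.png

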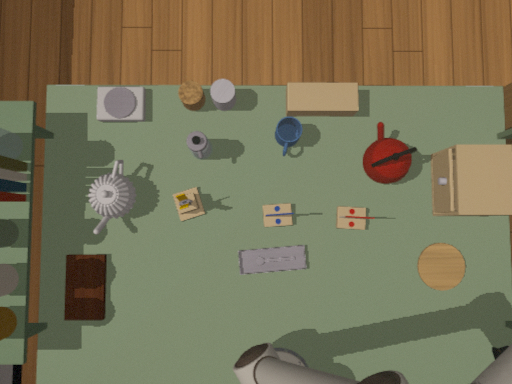

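View pics/scene0.png

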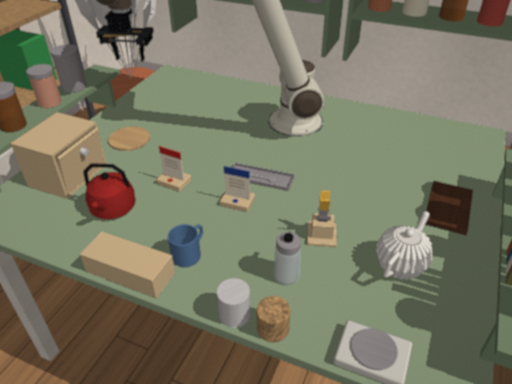

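The top view shows the keeper with the yellow clip at about (188,204), turned by roughly 15°. The red card is at (351,218) and the blue card at (278,215), with their edges running along image horizontal (world y). The scene view agrees with this.

```bash
cat >> h.py <<'E'
def ray(n,uv,o=None):
    p=camera_params(n); f=192/np.tan(np.radians(p['vfov']/2))
    T=p['extrinsics'] if n!='wrist' else tool(o)@p['tool_from_camera']
    d=T[:3,:3]@np.array([(uv[0]-p['cx'])/f,-(uv[1]-p['cy'])/f,-1]); return T[:3,3],d/np.linalg.norm(d)
def onz(n,uv,z,o=None):
    c,d=ray(n,uv,o); return c+d*(z-c[2])/d[2]
def blobs(im,lo,hi,box,amin=4):
    h=cv2.cvtColor(im,cv2.COLOR_RGB2HSV); m=cv2.inRange(h,lo,hi); b=np.zeros_like(m); x0,y0,x1,y1=box; b[y0:y1,x0:x1]=m[y0:y1,x0:x1]
    n,l,s,c=cv2.connectedComponentsWithStats(b); return [(s[i],c[i],cv2.minAreaRect(np.argwhere(l==i)[:,::-1].astype(np.float32))) for i in range(1,n) if s[i,4]>=amin]
E
python3 - <<'E'
from h import *
t=cv2.imread('pics/top0.png')[:,:,::-1].copy(); s=cv2.imread('pics/scene0.png')[:,:,::-1].copy()
print('top yellow')
for b in blobs(t,(20,170,120),(32,255,255),(165,180,215,230)): print(b, onz('top',b[1],145))
print('top red')
for lo,hi in(((0,150,80),(8,255,255)),((170,150,80),(180,255,255))):
  for b in blobs(t,lo,hi,(330,200,375,235),2): print(b,onz('top',b[1],22),onz('top',b[1],130))
print('keeper')
for b in blobs(t,(8,60,120),(20,200,255),(165,180,215,230),20): print(b[1:],onz('top',b[1],30))
print('feet')
for b in blobs(t,(8,60,120),(25,200,255),(330,200,375,235),20)+blobs(t,(8,60,120),(25,200,255),(255,195,300,235),20): print(b[1:],onz('top',b[1],22))
print('scene')
for b in blobs(s,(20,170,120),(32,255,255),(300,180,345,225)): print(b)
cv2.imwrite('pics/c1.png',np.hstack([cv2.resize(t[175:235,160:220,::-1],(400,400),interpolation=2),cv2.resize(t[190:250,325:385,::-1],(400,400),interpolation=2)]))
E
```

```text
top yellow
(array([176, 194,   9,   3,  13], dtype=int32), array([179.69230769, 194.84615385]), ((179.89999389648438, 194.6999969482422), (1.2649108171463013, 8.221921920776367), 71.56504821777344)) [575.82267731 288.30586671 145.        ]
(array([180, 204,   9,   5,  24], dtype=int32), array([183.83333333, 206.04166667]), ((183.99998474121094, 206.00001525878906), (2.5298216342926025, 8.854375839233398), 71.56504821777344)) [543.86183878 276.17100247 145.        ]
top red
(array([350, 209,   5,   5,  19], dtype=int32), array([351.78947368, 211.        ]), ((352.0, 211.0), (4.0, 4.0), 0.0)) [ 532.81333056 -232.89340014   22.        ] [ 529.49674585 -206.50482345  130.        ]
(array([346, 216,  25,   3,  30], dtype=int32), array([358.63333333, 216.83333333]), ((357.97760009765625, 216.8810577392578), (24.01730728149414, 1.1744405031204224), 3.3664605617523193)) [ 514.38834889 -254.1909232    22.        ] [ 512.61309925 -226.02071005  130.        ]
(array([349, 222,   5,   5,  21], dtype=int32), array([351., 224.]), ((351.0, 224.0), (4.0, 4.0), 90.0)) [ 491.88722511 -229.63780575   22.        ] [ 491.9942987  -203.52157461  130.        ]
keeper
(array([189.17372881, 204.59957627]), ((188.44081115722656, 203.72921752929688), (27.7542724609375, 24.69277000427246), 72.47443389892578)) [553.34349015 278.60770683  30.        ]
feet
(array([350.5      , 217.5887372]), ((350.7655334472656, 217.48619079589844), (29.41973304748535, 22.373092651367188), 3.3664608001708984)) [ 512.05204089 -228.43036879   22.        ]
(array([276.71484375, 214.65820312]), ((276.9705810546875, 214.6176300048828), (22.241985321044922, 28.8378849029541), 85.60128784179688)) [521.65292452   4.30810434  22.        ]
scene
(array([321, 192,   8,  17, 123], dtype=int32), array([324.24390244, 200.        ]), ((324.5, 200.0), (16.0, 7.0), 90.0))
```

View pics/c1.png

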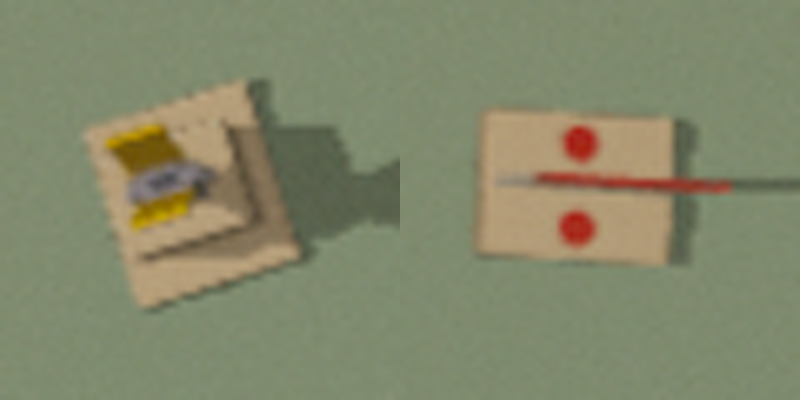

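The crops show the clip handles turned about +17° in yaw. The red card is turned about -3.4°, at roughly (512,-230).

```bash
cat >> h.py <<'E'
def plan(xyz,yaw,flip=0):
    "tool y down, tool x at world yaw (deg); step from present pose in tool axes"
    a=np.radians(yaw+180*flip); x=np.array([np.cos(a),np.sin(a),0]); y=np.array([0,0,-1.]); G=np.c_[x,y,np.cross(x,y)]
    o=observe(); T=tool(o); r=np.degrees(R.from_matrix(T[:3,:3].T@G).as_rotvec()); s=T[:3,:3].T@(np.array(xyz)-T[:3,3])
    print('turn',r.round(2),'shift',s.round(1),'|',np.linalg.norm(s).round(0))
E
python3 - <<'E'
from h import *
o=observe(); print(tool(o).round(3))
for f in 0,1: plan((555,281,240),17,f); plan((512,-230,240),-3.4,f)
E
```

```text
[[-2.82000e-01 -1.00000e-03 -9.59000e-01  1.76075e+02]
 [ 9.59000e-01  2.00000e-03 -2.82000e-01 -5.99167e+02]
 [ 2.00000e-03 -1.00000e+00  0.00000e+00  1.88212e+02]
 [ 0.00000e+00  0.00000e+00  0.00000e+00  1.00000e+00]]
turn [-8.000e-02  8.937e+01  7.000e-02] shift [ 737.8  -50.6 -611.6] | 960.0
turn [-1.0000e-01  1.0977e+02  6.0000e-02] shift [ 259.6  -51.4 -426.3] | 502.0
turn [ 7.000e-02 -9.063e+01  8.000e-02] shift [ 737.8  -50.6 -611.6] | 960.0
turn [ 5.000e-02 -7.023e+01  9.000e-02] shift [ 259.6  -51.4 -426.3] | 502.0
```

Request:
apply_moves(
  increments=[
    [0, -5.6, 0, 46, -5, -38, -1],
    [0, -11.2, 0, 92, -10, -76, -1],
    [0, -16.8, 0, 138, -20, -114, -1],
    [0, -22.4, 0, 184, -30, -152, -1],
    [0, -28, 0, 230, -40, -190, -1],
  ],
)

```text
time: 0.78
tcp_pos: [293.9, -323.2, 228.8]
tcp_rot: [-0.734, -1.755, 1.753]
contact_force: [1.0, -0.3, 0.6]
opening: 87.3
```

Run:
```python
from h import *
o=observe(); print(o['time'],o['joints'].round(2),o['tcp_pos'].round()); plan((555,281,240),17,1)
```

```text
0.775 [-0.46  0.03 -0.35 -0.   -1.19 -0.33] [ 294. -323.  229.]
turn [ 9.000e-02 -6.247e+01  5.000e-02] shift [ 247.6  -10.4 -609.9] | 658.0
```

Request:
apply_moves(
  increments=[
    [0, -5.7, 0, 22, -2, -54, -1],
    [0, -11.4, 0, 44, -4, -109, -1],
    [0, -17.1, 0, 67, -6, -164, -1],
    [0, -22.8, 0, 90, -8, -219, -1],
    [0, -28.5, 0, 112, -10, -275, -1],
  ],
)

```text
time: 1.4
tcp_pos: [411.5, -48.6, 239.4]
tcp_rot: [-0.304, -2.066, 2.062]
contact_force: [1.2, -1.2, 0.1]
opening: 87.4
```

Run:
```python
from h import *
o=observe(); print(o['time'],o['joints'].round(2),o['tcp_pos'].round()); plan((555,281,240),17,1)
```

```text
1.4 [ 0.28 -0.02 -0.38 -0.   -1.22 -0.57] [412. -49. 239.]
turn [ 1.100e-01 -3.376e+01 -2.000e-02] shift [-4.24e+01  1.00e-01 -3.57e+02] | 359.0
```

Request:
apply_moves(
  increments=[
    [0, -6, 0, -7, 0, -60, -1],
    [0, -12, 0, -14, 0, -120, -1],
    [0, -18, 0, -21, 0, -180, -1],
    [0, -24, 0, -28, 0, -240, -1],
    [0, -30, 0, -35, 0, -290, -1],
  ],
)

```text
time: 2.02
tcp_pos: [529.0, 221.2, 239.5]
tcp_rot: [-0.248, 2.098, -2.095]
contact_force: [1.0, -0.6, 0.1]
opening: 87.4
```

Run:
```python
from h import *
o=observe(); print(o['time'],o['joints'].round(2),o['tcp_pos'].round()); plan((555,281,240),17,1)
```

```text
2.025 [ 0.68  0.27 -0.04 -0.   -1.27 -0.44] [529. 221. 240.]
turn [ 0.09 -3.5  -0.01] shift [-39.3  -0.4 -52.1] | 65.0
```

Request:
apply_moves(
  increments=[
    [0, -2, 0, -22, 0, -30, -1],
    [0, -3.5, 0, -39, 0, -52, -1],
    [0, -3.5, 0, -39, 0, -52, -1],
    [0, -3.5, 0, -39, 0, -52, -1],
  ],
)

```text
time: 2.52
tcp_pos: [554.3, 280.3, 239.2]
tcp_rot: [-0.309, 2.063, -2.062]
contact_force: [-0.5, 0.9, 0.1]
opening: 87.2
```

Run:
```python
from h import *
o,im=snap('wrist','w1'); print(o['time'],o['tcp_pos'].round(1))
for b in blobs(im,(20,150,90),(34,255,255),(0,0,512,384),20): print(b,[onz('wrist',b[1],z,o).round(1) for z in (149,140)])
```

```text
2.525 [554.3 280.3 239.2]
(array([229, 167,  16,  34, 215], dtype=int32), array([234.66976744, 182.93953488]), ((236.5, 183.5), (33.0, 15.0), 90.0)) [array([572.8, 282.1, 149. ]), array([572.8, 284.1, 140. ])]
(array([261, 166,  15,  34, 394], dtype=int32), array([268.18020305, 182.48477157]), ((268.0, 182.5), (33.0, 14.0), 90.0)) [array([545.3, 273.3, 149. ]), array([544.5, 275. , 140. ])]
```

View pics/w1.png

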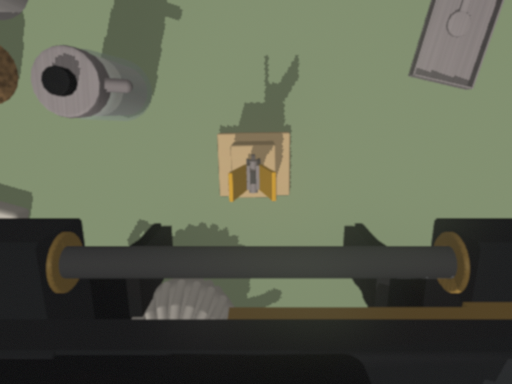

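Wrist view: the clip's handles run parallel to the image vertical, so the yaw is right. The outer top edges are at u≈229 and 277, with v≈170–201.

Run:
```python
from h import *
im=cv2.imread('pics/w1.png')[:,:,::-1].copy()
h=cv2.cvtColor(im,cv2.COLOR_RGB2HSV); m=cv2.inRange(h,(18,140,60),(34,255,255))
for c0,c1 in((226,240),(262,282)):
  for u in range(c0,c1):
    v=np.where(m[150:215,u])[0]
    print(u,(v.min()+150,v.max()+150) if len(v) else None,end=' ')
  print()
o=observe()
for uv in((229,186.5),(277,186.5),(253,186.5)): print(onz('wrist',uv,149,o).round(1))
print('edge dir', onz('wrist',(229,172),149,o)-onz('wrist',(229,201),149,o))
```

```text
226 None 227 None 228 None 229 (np.int64(173), np.int64(197)) 230 (np.int64(173), np.int64(200)) 231 (np.int64(172), np.int64(200)) 232 (np.int64(172), np.int64(200)) 233 (np.int64(171), np.int64(199)) 234 (np.int64(171), np.int64(198)) 235 (np.int64(170), np.int64(197)) 236 (np.int64(170), np.int64(196)) 237 (np.int64(170), np.int64(196)) 238 (np.int64(169), np.int64(195)) 239 (np.int64(169), np.int64(194)) 
262 (np.int64(166), np.int64(191)) 263 (np.int64(167), np.int64(191)) 264 (np.int64(167), np.int64(192)) 265 (np.int64(168), np.int64(193)) 266 (np.int64(168), np.int64(194)) 267 (np.int64(169), np.int64(195)) 268 (np.int64(169), np.int64(196)) 269 (np.int64(170), np.int64(196)) 270 (np.int64(171), np.int64(197)) 271 (np.int64(171), np.int64(199)) 272 (np.int64(171), np.int64(199)) 273 (np.int64(172), np.int64(200)) 274 (np.int64(172), np.int64(200)) 275 (np.int64(172), np.int64(199)) 276 None 277 None 278 None 279 None 280 None 281 None 
[576.7 286.5 149. ]
[537.  274.3 149. ]
[556.9 280.4 149. ]
edge dir [ 7.02752372e+00 -2.47263506e+01 -5.68434189e-14]
```

Run:
```python
from h import *
plan((557,280.5,118),17,1)
```

```text
turn [ 0.08 -0.04  0.02] shift [ -2.7 121.6   0.5] | 122.0
```

Request:
apply_moves(
  increments=[
    [0, 0, 0, -2.7, 25, 0.5, -1],
    [0, 0, 0, -2.7, 60, 0.5, -1],
    [0, 0, 0, -2.7, 95, 0.5, -1],
    [0, 0, 0, -2.7, 122, 0.5, -1],
    [0, 0, 0, -2.7, 122, 0.5, -1],
  ],
  grip_force=20,
)

```text
time: 3.2
tcp_pos: [555.6, 278.6, 115.9]
tcp_rot: [-0.312, 2.064, -2.066]
contact_force: [-0.0, -0.3, -0.1]
opening: 87.2
```

Run:
```python
from h import *
o,im=snap('wrist','w2'); plan((557,280.5,118),17,1); o,im=snap('scene','s2')
c=im[150:270,250:400,::-1]; cv2.imwrite('pics/c2.png',np.hstack([cv2.resize(c,(480,384),interpolation=2),cv2.imread('pics/w2.png')[:,100:420]]))
```

```text
turn [ 0.03 -0.07  0.05] shift [-0.3 -0.1 -0.9] | 1.0
```

View pics/c2.png

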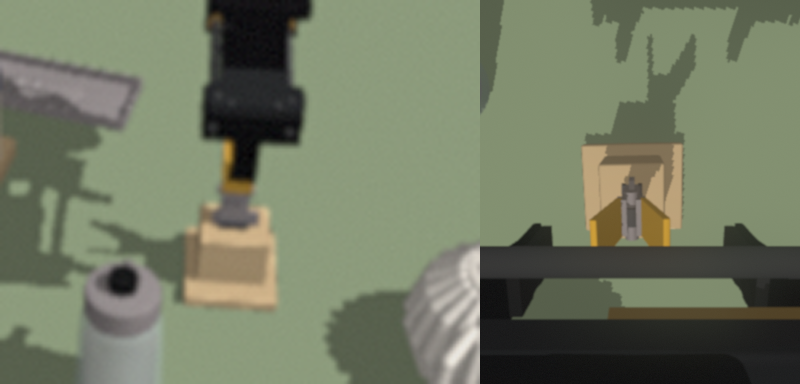

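The clip is between the fingers, and the yaw is still aligned. I'll measure the leftover side offset before squeezing.

Run:
```python
from h import *
im=cv2.imread('pics/w2.png')[:,:,::-1].copy(); o=observe()
m=cv2.inRange(cv2.cvtColor(im,cv2.COLOR_RGB2HSV),(18,140,60),(34,255,255))
for v in range(225,246,4):
  u=np.where(m[v,180:300])[0]+180; print(v,u.min(),u.max())
T=np.linalg.inv(tool(o))
for z in(149,145,140): p=onz('wrist',((u.min()+u.max())/2,v),z,o); print(z,p.round(1),(T@np.r_[p,1]).round(1))
```

```text
225 210 289
229 210 289
233 210 289
237 211 289
241 211 289
245 211 289
149 [559.  284.9 149. ] [ -2.6 -29.9  -4.1   1. ]
145 [558.6 286.5 145. ] [ -2.7 -25.9  -5.8   1. ]
140 [558.1 288.5 140. ] [ -2.8 -20.9  -7.8   1. ]
```

Request:
apply_moves(
  increments=[
    [0, 0, 0, -3, 0, 0, -1],
    [0, 0, 0, -3, 0, 0, 0.3],
    [0, 0, 0, -3, 0, 0, 0.6],
    [0, 0, 0, -3, 0, 0, 0.6],
    [0, 0, 0, -3, 0, 0, 0.6],
  ],
  grip_force=20,
)

```text
time: 3.92
tcp_pos: [560.5, 281.2, 119.1]
tcp_rot: [-0.306, 2.063, -2.06]
contact_force: [-0.3, 0.6, -0.2]
opening: 54.7
```

Request:
apply_moves(
  increments=[
    [0, 0, 0, 0, 0, 0, 1],
    [0, 0, 0, 0, 0, 0, 1],
    [0, 0, 0, 0, 0, 0, 1],
    [0, 0, 0, 0, 0, 0, 1],
    [0, 0, 0, 0, 0, 0, 1],
  ],
  grip_force=25,
)

```text
time: 4.55
tcp_pos: [560.5, 281.2, 119.0]
tcp_rot: [-0.306, 2.063, -2.06]
contact_force: [0.7, -0.2, 0.7]
opening: 5.7
```

Run:
```python
from h import *
o,im=snap('wrist','w3'); print(o['time'],o['opening'],o['contact_force'].round(1),o['tcp_pos'].round(1)); cv2.imwrite('pics/c3.png',cv2.resize(im[130:260,150:360,::-1],None,fx=3,fy=3))
```

```text
4.55 5.695413625621377 [ 0.7 -0.2  0.7] [560.5 281.2 119. ]
```

View pics/c3.png

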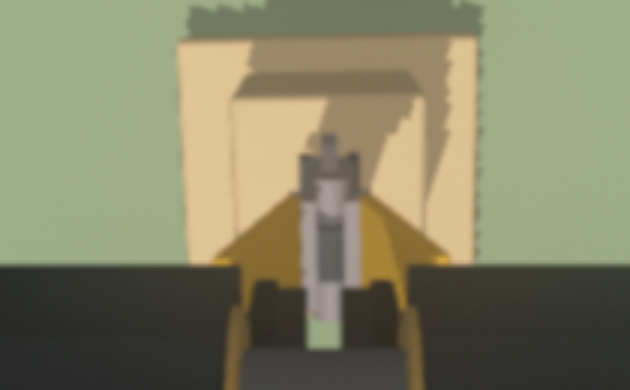

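The opening reads 5.7 mm and the handles still look flared, so the fingers have probably missed them along y. I'll compare what the cameras say.

Run:
```python
from h import *
def tri(a,b):
    (c1,d1),(c2,d2)=a,b; s=np.linalg.lstsq(np.c_[d1,-d2],c2-c1,rcond=None)[0]; p,q=c1+s[0]*d1,c2+s[1]*d2; return ((p+q)/2).round(1),np.linalg.norm(p-q).round(1)
print(tri(ray('top',(181.8,200.5)),ray('scene',(324.4,200))))
print([onz('scene',(324.4,200),z).round(1) for z in(149,130,115)])
o,t=snap('top','t3'); o,s=snap('scene','s3'); print(o['opening'])
cv2.imwrite('pics/c4.png',np.hstack([cv2.resize(t[170:240,145:215,::-1],(400,400),interpolation=2),cv2.resize(s[140:240,280:380,::-1],(400,400),interpolation=2)]))
```

```text
(array([561.2, 282.6, 130.1]), np.float64(4.4))
[array([584. , 285.6, 149. ]), array([562.2, 280.6, 130. ]), array([545.1, 276.6, 115. ])]
2.101761508373417
```

View pics/c4.png

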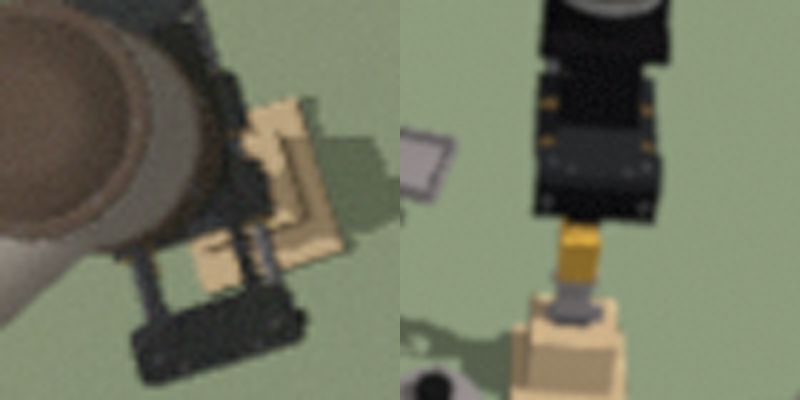

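```bash
cat >> h.py <<'E'
def proj(n,P,o):
    p=camera_params(n); f=192/np.tan(np.radians(p['vfov']/2)); T=p['extrinsics'] if n!='wrist' else tool(o)@p['tool_from_camera']
    q=np.linalg.inv(T)@np.r_[P,1]; return np.array([p['cx']-f*q[0]/q[2],p['cy']+f*q[1]/q[2]])
E
python3 - <<'E'
from h import *
o=observe(); T=tool(o)
for n in('scene','wrist'):
  print(n)
  for nm,t in(('tcp',(0,0,0)),('tip-z',(0,0,-9.5)),('tip+z',(0,0,9.5)),('grasp',(0,-18.7,0)),('bodybot',(0,-70,0))):
    print(nm,proj(n,(T@np.r_[t,1])[:3],o).round(1))
  ca=np.array([.956,.292,0]);cb=np.array([-.292,.956,0]);c=np.array([559,281,0])
  for nm,P in(('near top -y',c+21*ca-13*cb+(0,0,149)),('near top +y',c+21*ca+13*cb+(0,0,149)),('far -y',c-21*ca-13*cb+(0,0,149)),('block corner+x',c+25*ca+30*cb+(0,0,60)),('block corner+x-y',c+25*ca-30*cb+(0,0,60))): print(nm,proj(n,P,o).round(1))
s=cv2.imread('pics/s3.png'); cv2.imwrite('pics/c5.png',np.hstack([cv2.resize(s[165:225,295:355],(400,400),interpolation=2),cv2.resize(cv2.imread('pics/w3.png')[180:260,217:297],(400,400),interpolation=2)]))
E
```

```text
scene
tcp [324.5 202.7]
tip-z [328. 203.]
tip+z [320.9 202.5]
grasp [325.  197.5]
bodybot [326.7 182.5]
near top -y [320.5 198.7]
near top +y [330.5 199.4]
far -y [320.7 188.6]
block corner+x [333.7 225.4]
block corner+x-y [311.7 223.8]
wrist
tcp [255.3 219.7]
tip-z [255.3 234.5]
tip+z [255.3 204.6]
grasp [255.1 230.2]
bodybot [254.4 273.4]
near top -y [216.8 214.3]
near top +y [218.2 261.2]
far -y [298.9 214.4]
block corner+x [226.4 232.7]
block corner+x-y [224.7 157.7]
```

View pics/c5.png

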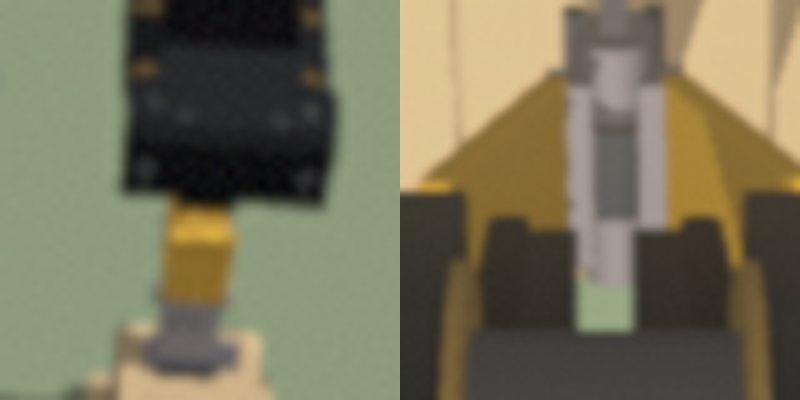

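Run:
```python
from h import *
o=observe(); o['tcp_pos']=np.array([557,280.5,118.]); T=tool(o)
s=cv2.imread('pics/s2.png')
for y in(0,-15,-37):
  for z in(-9.5,9.5): print(y,z,*[proj('scene',(T@np.r_[x,y,z,1])[:3],o).round(1) for x in(-43.5,-58)])
g=s.max(axis=2)
print(g[190:216,312:340:2])
```

```text
0 -9.5 [328.1 213.2] [328.1 217. ]
0 9.5 [320.9 212.7] [320.8 216.4]
-15 -9.5 [328.7 209. ] [328.7 212.7]
-15 9.5 [321.3 208.5] [321.3 212.2]
-37 -9.5 [329.4 202.6] [329.4 206.3]
-37 9.5 [322.  202.1] [322.  205.8]
[[121  33  45  24  13  19  15  16  15  19  16  17  14  21]
 [123  29  38  18  16  13  14  16  12  15  14  10  16  22]
 [124  46  49  32  32  20  15  14  14  15  15  16  11  20]
 [137  91  87  74  76  50  16  14  15  15  25  26  20  18]
 [151 132 129 118 134  89  13  15  17  24  64  63  56  52]
 [157 153 153 147 175 117  18  13   8  44 108 114 107 105]
 [157 156 156 153 186 125  18  16  14  62 140 149 145 145]
 [156 155 156 152 187 126  18  14  11  67 149 157 155 156]
 [157 155 156 151 184 123  17  11   3  74 152 157 157 158]
 [155 155 156 151 176 120  13  18  10  82 153 157 153 156]
 [156 156 156 151 159 103  11  11  15  87 156 156 155 156]
 [155 156 155 148 141  79  15  11  17  92 155 157 157 156]
 [157 157 156 150 135  62  16  16  17  99 156 155 154 157]
 [156 155 155 150 132  50  13  16  15 106 156 154 156 157]
 [155 155 154 151 131  43  16  14  19 113 156 155 155 154]
 [156 156 157 149 126  52  34  33  33 125 156 155 156 155]
 [155 154 156 144 128  92  77  73  63 135 156 156 154 156]
 [155 157 154 135 132 126 118 113 108 144 154 156 155 156]
 [155 156 152 125 134 136 134 133 135 153 157 155 156 155]
 [156 156 152 116 125 131 134 133 136 153 156 155 156 156]
 [156 156 153 125 111 114 120 120 125 150 155 155 156 156]
 [155 155 156 136 101 100 104 104 122 151 155 155 155 155]
 [154 156 161 138  95  95  96 102 133 152 155 154 155 154]
 [147 155 175 141  93  94  95 103 137 150 158 155 155 156]
 [136 161 188 145  98 100  97 108 148 160 170 158 155 155]
 [128 142 158 119 102 103 104 110 159 179 200 164 155 154]]
```

Both the scene and wrist views show the real fingertips ending about 37 mm behind the reported TCP. So the fingers shut above the handles, with the tips at about z 156 and the handle tops at 149. I'll reopen and go about 32 mm lower.

Request:
apply_moves(
  increments=[
    [0, 0, 0, 0, 0, 0, -1],
    [0, 0, 0, 0, 0, 0, -1],
    [0, 0, 0, 0, 0, 0, -1],
    [0, 0, 0, 0, 0, 0, -1],
    [0, 0, 0, 0, 0, 0, -1],
  ],
)

```text
time: 5.32
tcp_pos: [560.5, 281.1, 119.0]
tcp_rot: [-0.306, 2.063, -2.06]
contact_force: [0.4, -0.1, 0.1]
opening: 43.4
```

Request:
apply_moves(
  increments=[
    [0, 0, 0, 1, 0, 0, -1],
    [0, 0, 0, 1, 0, 0, -1],
  ],
)

```text
time: 5.58
tcp_pos: [559.5, 280.8, 119.1]
tcp_rot: [-0.306, 2.063, -2.06]
contact_force: [-0.1, -0.3, 0.1]
opening: 63.1
```

Request:
apply_moves(
  increments=[
    [0, 0, 0, 0, 0, 0, -1],
    [0, 0, 0, 0, 0, 0, -1],
    [0, 0, 0, 0, 10, 0, -1],
    [0, 0, 0, 0, 18, 0, -1],
    [0, 0, 0, 0, 18, 0, -1],
  ],
)

```text
time: 6.2
tcp_pos: [558.8, 280.3, 99.6]
tcp_rot: [-0.308, 2.063, -2.063]
contact_force: [0.9, 0.1, 0.8]
opening: 86.7
```

Request:
apply_moves(
  increments=[
    [0, 0, 0, 0, 6, 0, -1],
    [0, 0, 0, 0, 14, 0, -1],
    [0, 0, 0, 0, 14, 0, -1],
  ],
)

```text
time: 6.58
tcp_pos: [558.2, 279.9, 84.5]
tcp_rot: [-0.31, 2.063, -2.064]
contact_force: [0.3, -0.5, 0.3]
opening: 86.9
```

Run:
```python
from h import *
o,s=snap('scene','s4');o,w=snap('wrist','w4'); print(o['contact_force'],o['opening'],o['tcp_pos'])
cv2.imwrite('pics/c6.png',np.hstack([cv2.resize(s[165:230,290:355,::-1],(384,384),interpolation=2),w[:,50:460,::-1]]))
```

```text
[-0.30380408 -0.72002565  0.52729953] 86.62977096179637 [558.59058808 280.13961613  85.16258872]
```

View pics/c6.png

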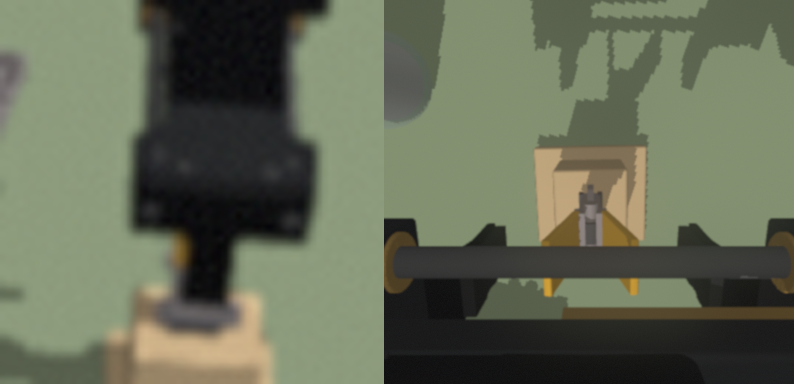

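The fingers now overlap the handles and are centred: handle mid is u≈591, finger mid u≈592. I'll squeeze.

Request:
apply_moves(
  increments=[
    [0, 0, 0, 0, 0, 0, 1],
    [0, 0, 0, 0, 0, 0, 1],
    [0, 0, 0, 0, 0, 0, 1],
    [0, 0, 0, 0, 0, 0, 1],
    [0, 0, 0, 0, 0, 0, 1],
  ],
  grip_force=25,
)

```text
time: 7.3
tcp_pos: [558.8, 280.3, 85.6]
tcp_rot: [-0.309, 2.063, -2.063]
contact_force: [-0.1, 0.3, -0.4]
opening: 45.1
```

Request:
apply_moves(
  increments=[
    [0, 0, 0, 0, 0, 0, 1],
    [0, 0, 0, 0, 0, 0, 1],
    [0, 0, 0, 0, 0, 0, 1],
    [0, 0, 0, 0, 0, 0, 1],
    [0, 0, 0, 0, 0, 0, 1],
  ],
)

```text
time: 7.92
tcp_pos: [559.9, 281.0, 86.6]
tcp_rot: [-0.306, 2.063, -2.06]
contact_force: [2.5, 0.5, 5.1]
opening: 15.9
```

Request:
apply_moves(
  increments=[
    [0, 0, 0, 0, 0, 0, 1],
    [0, 0, 0, 0, 0, 0, 1],
    [0, 0, 0, 0, 0, 0, 1],
  ],
)

```text
time: 8.3
tcp_pos: [560.0, 281.0, 86.7]
tcp_rot: [-0.306, 2.063, -2.06]
contact_force: [1.2, 1.2, 4.2]
opening: 15.9
```

Run:
```python
from h import *
o,w=snap('wrist','w5'); print(o['contact_force'],o['opening'],o['tcp_pos'])
cv2.imwrite('pics/c7.png',cv2.resize(w[140:320,160:360,::-1],None,fx=3,fy=3))
```

```text
[1.18461739 1.18170795 4.20385575] 15.894885011867705 [560.00130221 281.03562473  86.66812991]
```

View pics/c7.png

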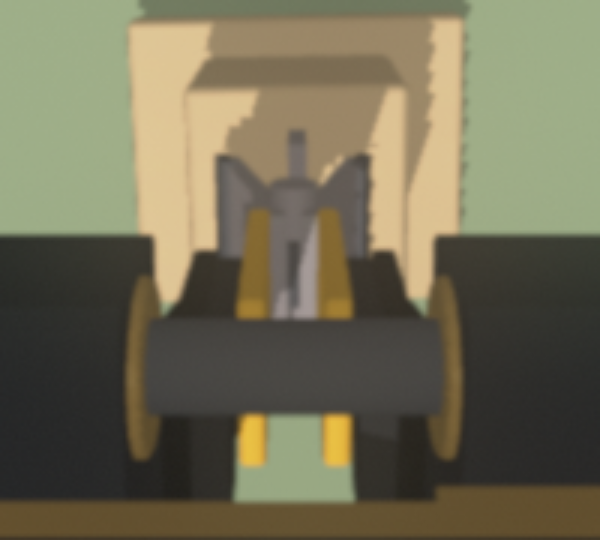

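The clip is squeezed fully open: opening 15.9 mm, handles parallel, jaws spread astride the fin. I'll lift it.

Request:
apply_moves(
  increments=[
    [0, 0, 0, 0, -6, 0, 1],
    [0, 0, 0, 0, -18, 0, 1],
    [0, 0, 0, 0, -35, 0, 1],
    [0, 0, 0, 0, -60, 0, 1],
    [0, 0, 0, 0, -90, 0, 1],
  ],
)

```text
time: 8.98
tcp_pos: [559.5, 280.7, 178.0]
tcp_rot: [-0.306, 2.063, -2.061]
contact_force: [0.9, 0.2, -0.7]
opening: 15.8
```

Request:
apply_moves(
  increments=[
    [0, 0, 0, 0, -30, 0, 1],
    [0, 0, 0, 0, -60, 0, 1],
    [0, 0, 0, 0, -80, 0, 1],
    [0, 0, 0, 0, -80, 0, 1],
  ],
)

```text
time: 9.48
tcp_pos: [560.1, 281.1, 260.9]
tcp_rot: [-0.301, 2.063, -2.056]
contact_force: [0.7, -0.1, -1.2]
opening: 15.8
```

Run:
```python
from h import *
o=observe(); print(o['time'],o['opening'],o['contact_force'].round(1),o['tcp_pos'].round(1)); plan((480,-231,260),-3.4,1)
t=camera('top'); cv2.imwrite('pics/t6.png',t[:,:,::-1])
h=blobs(t,(8,60,120),(25,200,255),(165,180,225,230),20); print([b[1:] for b in h])
```

```text
9.475 15.838420655746543 [ 0.7 -0.1 -1.2] [560.1 281.1 260.9]
turn [ 0.21 20.38 -0.32] shift [226.1  -1.7 466.3] | 518.0
[(array([191.66153846, 202.6989011 ]), ((190.98577880859375, 202.7544708251953), (28.276470184326172, 19.328222274780273), 72.6459732055664))]
```

Request:
apply_moves(
  increments=[
    [0, 1, 0, 10, 0, 26, 1],
    [0, 3, 0, 30, 0, 74, 1],
    [0, 5, 0, 50, 0, 126, 1],
    [0, 8, 0, 75, 0, 182, 1],
    [0, 10, 0, 96, 0, 238, 1],
  ],
)

```text
time: 10.15
tcp_pos: [535.1, 22.1, 257.4]
tcp_rot: [-0.129, 2.162, -2.157]
contact_force: [0.7, -0.0, -0.7]
opening: 15.6
```

Run:
```python
from h import *
o=observe(); print(o['time'],o['opening'],o['joints'].round(2)); plan((512,-231,260),-3.4,1)
```

```text
10.15 15.569668695593679 [ 0.34  0.19 -0.09 -0.   -1.29 -0.22]
turn [ 1.200e-01  1.027e+01 -1.000e-02] shift [ 53.2  -3.1 248.5] | 254.0
```

Request:
apply_moves(
  increments=[
    [0, 2, 0, 12, -1, 56, 1],
    [0, 4.5, 0, 25, -2, 115, 1],
    [0, 7, 0, 37, -3, 172, 1],
    [0, 9, 0, 47, -3, 220, 1],
    [0, 10.3, 0, 53, -3, 248, 1],
  ],
)

```text
time: 10.78
tcp_pos: [509.8, -233.1, 258.7]
tcp_rot: [-0.067, -2.19, 2.185]
contact_force: [0.5, 0.5, -0.9]
opening: 15.7
```

Request:
apply_moves(
  increments=[
    [0, 0, 0, 0, 0, 0, 1],
    [0, 0, 0, 0, 0, 0, 1],
  ],
)

```text
time: 11.02
tcp_pos: [508.7, -233.1, 258.0]
tcp_rot: [-0.066, -2.19, 2.183]
contact_force: [-0.2, 0.2, -0.2]
opening: 16.3
```

Run:
```python
from h import *
o,w=snap('wrist','w7'); print(o['time'],o['opening'],o['tcp_pos'].round(1)); plan((512,-231,260),-3.4,1)
h=cv2.cvtColor(w,cv2.COLOR_RGB2HSV)
for lo,hi in(((0,150,60),(8,255,255)),((170,150,60),(180,255,255))):
  for b in blobs(w,lo,hi,(150,60,380,260),6): print(b,onz('wrist',b[1],22,o).round(1),onz('wrist',b[1],130,o).round(1))
cv2.imwrite('pics/c8.png',cv2.resize(w[80:260,160:360,::-1],None,fx=3,fy=3))
```

```text
11.025 16.261944295804085 [ 508.7 -233.1  258. ]
turn [ 0.16 -0.26  0.21] shift [-2.7 -1.7 -1.9] | 4.0
(array([150,  60,   7,  55, 264], dtype=int32), array([152.28787879,  87.4469697 ]), ((153.0, 87.0), (54.0, 6.0), 90.0)) [ 627.3 -332.5   22. ] [ 596.4 -323.9  130. ]
(array([250, 138,   4,  61, 133], dtype=int32), array([251.39849624, 166.32330827]), ((251.48077392578125, 168.00038146972656), (60.00812911987305, 2.1919023990631104), 88.8982925415039)) [ 513.8 -228.3   22. ] [ 511.3 -245.8  130. ]
(array([231, 157,  12,  12, 117], dtype=int32), array([236.77777778, 162.81196581]), ((236.5, 162.5), (11.0, 11.0), 90.0)) [ 532.2 -234.1   22. ] [ 525.1 -250.1  130. ]
(array([262, 157,  13,  12, 121], dtype=int32), array([268.2231405 , 162.66115702]), ((268.0, 162.5), (11.0, 12.0), 90.0)) [ 492.  -231.7   22. ] [ 494.9 -248.3  130. ]
```

View pics/c8.png

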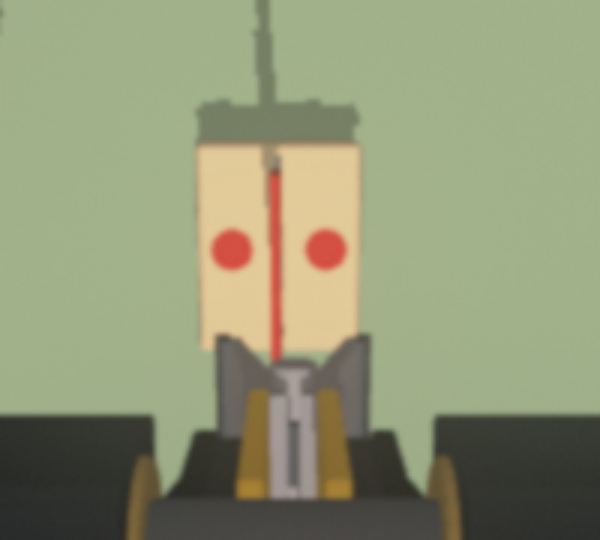

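The wrist view from above the red card shows the edge line at about u 251, the jaw midpoint at about u 258 and the yaw aligned. I'll shift about 5 mm in tool -x and descend partway, keeping the nose above the card.

Request:
apply_moves(
  increments=[
    [0, 0, 0, -2, 10, 0, 1],
    [0, 0, 0, -5, 30, -0.5, 1],
    [0, 0, 0, -5, 55, -0.5, 1],
    [0, 0, 0, -5, 70, -0.5, 1],
    [0, 0, 0, -5, 70, -0.5, 1],
  ],
)

```text
time: 11.7
tcp_pos: [513.3, -231.7, 186.9]
tcp_rot: [-0.062, -2.19, 2.183]
contact_force: [0.7, 0.8, -0.4]
opening: 15.7
```

Request:
apply_moves(
  increments=[
    [0, 0, 0, 0, 0, 0, 1],
    [0, 0, 0, 0, 0, 0, 1],
  ],
)

```text
time: 11.95
tcp_pos: [513.9, -231.7, 187.8]
tcp_rot: [-0.063, -2.19, 2.184]
contact_force: [-0.6, 0.0, -1.2]
opening: 16.1
```

Run:
```python
from h import *
o,w=snap('wrist','w8'); print(o['time'],o['opening'],o['tcp_pos'].round(1)); plan((512,-232,137),-3.4,1)
T=np.linalg.inv(tool(o))
for lo,hi in(((0,150,60),(8,255,255)),((170,150,60),(180,255,255))):
  for b in blobs(w,lo,hi,(200,60,310,260),6):
    for z in(22,130): print(b[0],b[1].round(1),z,(T@np.r_[onz('wrist',b[1],z,o),1]).round(1)[:3])
h=cv2.cvtColor(w,cv2.COLOR_RGB2HSV)
for v in range(186,226,4): print(v,''.join('y' if 16<a<34 and s>140 else 'r' if (a<8 or a>170) and s>130 else 't' if 8<=a<25 and s>60 else 'k' if s<60 and k<70 else 'g' if s<60 else '.' for a,s,k in h[v,220:296]))
s=camera('scene'); cv2.imwrite('pics/s8.png',s[:,:,::-1])
```

```text
11.95 16.141904011807217 [ 513.9 -231.7  187.8]
turn [ 0.17 -0.2   0.29] shift [ 1.5 50.8  0.5] | 51.0
[255 144   4  55 200] [256.5 171.7] 22 [  0.9 165.8   0.9]
[255 144   4  55 200] [256.5 171.7] 130 [ 1.1 57.7 19.9]
[231 164  15  15 178] [238. 171.] 22 [-19.1 165.7   1.6]
[231 164  15  15 178] [238. 171.] 130 [-13.   57.7  20.4]
[268 164  15  15 178] [275. 171.] 22 [ 20.8 165.9   1.7]
[268 164  15  15 178] [275. 171.] 130 [15.1 57.8 20.4]
186 gggggttttttttttttttttttttttttttttttrrrrttttttttttttttttttttttttttttttggggggg
190 gggggttttttttttttttttttttttttttttttrrrrttttttttttttttttttttttttttttttggggggg
194 gggggttttttttggggggggttttttttttttttrrrrttttttttttttttttggggggggttttt.ggggggg
198 ggggg.tttttttgggggggggggttttttttttttrrrttttttttttttggggggggggggttttt.ggggggg
202 ggggg.tttttttggggggggggggggg.tgggggggggggggggtttgggggggggggggggttttt.ggggggg
206 ggggg.tttttttggggggggggggggggggggggggggggggggggggggggggggggggggttttt.ggggggg
210 ggggggg.tttttggggggggg.tttttttggggggggggggggg.tttttttggggggggggttt.ggggggggg
214 ggggggggggggggggggggggtyyyyyytgggggggggggggggttyyyyyytgggggggggggggggggggggg
218 gggggggggggggggggggggttyyyyyytgggggggggggggggttyyyyyyttggggggggggggggggggggg
222 gggggggggggggggggggggtyyyyyyytgggggggggggggggttyyyyyyytggggggggggggggggggggg
```

The card is now centred between the jaws: card u 256.5, jaw midpoint u 257.8. I'll descend to a nose height of about 110 mm.

Request:
apply_moves(
  increments=[
    [0, 0, 0, 0, 8, 1, 1],
    [0, 0, 0, 0, 18, 1, 1],
    [0, 0, 0, 0, 28, 1, 1],
    [0, 0, 0, 0, 37, 1, 1],
    [0, 0, 0, 0, 37, 1, 1],
  ],
)

```text
time: 12.68
tcp_pos: [512.8, -232.5, 149.5]
tcp_rot: [-0.061, -2.19, 2.182]
contact_force: [-0.0, -0.9, -0.7]
opening: 15.7
```

Request:
apply_moves(
  increments=[
    [0, 0, 0, 0, 6, 0, 1],
    [0, 0, 0, 0, 13, 0, 1],
    [0, 0, 0, 0, 13, 0, 1],
    [0, 0, 0, 0, 13, 0, 1],
  ],
)

```text
time: 13.18
tcp_pos: [512.8, -232.5, 136.6]
tcp_rot: [-0.061, -2.19, 2.182]
contact_force: [-0.4, -0.6, 0.3]
opening: 15.7
```

Run:
```python
from h import *
o,w=snap('wrist','w9'); print(o['time'],o['opening'],o['tcp_pos'].round(1),o['contact_force'].round(1)); plan((512,-232,137),-3.4,1)
T=np.linalg.inv(tool(o))
for lo,hi in(((0,150,60),(8,255,255)),((170,150,60),(180,255,255))):
  for b in blobs(w,lo,hi,(200,60,310,260),6):
    for z in(22,130): print(b[0],b[1].round(1),z,(T@np.r_[onz('wrist',b[1],z,o),1]).round(1)[:3])
s=camera('scene')
c=s[125:195,140:210,::-1]; cv2.imwrite('pics/c9.png',np.hstack([cv2.resize(c,(384,384),interpolation=2),cv2.resize(w[100:260,170:340,::-1],(408,384),interpolation=2)]))
for z in(150,130,110,104): print(z,proj('scene',(512,-232,z),o).round(1))
# projected card edge ends
for y in(-272,-192): print(proj('scene',(512,y,130),o).round(1))
```

```text
13.175 15.736479381459874 [ 512.8 -232.5  136.6] [-0.4 -0.6  0.3]
turn [ 0.18 -0.2   0.4 ] shift [ 0.9 -0.3 -0.5] | 1.0
[253 152   5  46 159] [255.  172.4] 22 [ -0.4 114.6   9.2]
[253 152   5  46 159] [255.  172.4] 130 [ 0.3  6.5 28.5]
[225 173  18  18 244] [233.8 181.6] 22 [-20.2 114.5   0.6]
[225 173  18  18 244] [233.8 181.6] 130 [-12.6   6.4  22.8]
[268 173  18  18 249] [276.7 181.6] 22 [ 19.8 114.8   0.5]
[268 173  18  18 249] [276.7 181.6] 130 [13.5  6.6 22.8]
150 [169.2 142.2]
130 [170.  147.6]
110 [170.8 152.9]
104 [171.  154.5]
[159.  144.8]
[181.2 150.5]
```

View pics/c9.png

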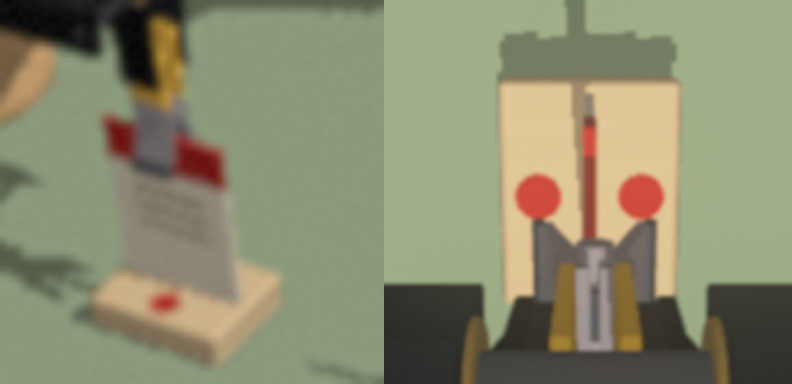

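The clip sits astride the middle of the red card with the jaw tips below the edge. One last number: the nose depth, from the near jaw's tip pixel.

Run:
```python
from h import *
o=observe()
for z in(120,115,110,105,100): print(z,proj('scene',(528,-233,z),o).round(1))
```

```text
120 [167.3 153. ]
115 [167.6 154.3]
110 [167.8 155.6]
105 [168.  156.9]
100 [168.2 158.2]
```

Request:
apply_moves(
  increments=[
    [0, 0, 0, -1, 0, 0, 1],
    [0, 0, 0, -1, 0, 0, 1],
    [0, 0, 0, -1, 0, 0, 1],
  ],
)

```text
time: 13.65
tcp_pos: [513.9, -232.6, 136.8]
tcp_rot: [-0.061, -2.19, 2.183]
contact_force: [0.1, -0.8, -1.9]
opening: 15.8
```

Run:
```python
from h import *
o=observe(); print(abs(o['qd']).max(),o['opening'],o['contact_force'].round(1)); print(finish_job())
```

```text
0.0016689603915314999 15.814158430073507 [ 0.1 -0.8 -1.9]
the job is handed in; nothing more can be done
None
```

The clip is off its keeper and was handed in while held wide open, jaws down, astride the middle of the red card's top edge. No verdict came back, so success rests on my own checks. The clock read about 13.7 s at hand-in.

- **Missed first squeeze:** the fingers shut just above the handles. Two camera views showed the real fingertips ending about 37 mm short of the reported TCP. I reopened, went about 33 mm lower, and the second squeeze opened the clip with no sign that anything had moved.
- **Grip:** finger opening held at 15.7–15.8 mm after the final descent, with the handles parallel, and the grip was set to 25 N.
- **Depth:** the jaw tips are about 23 mm below the card's top edge by the scene view, against about 20 mm by the arm's own pose. Both are inside the allowed 7–32 mm.
- **Centring:** the wrist camera put the clip about 1.5 mm off centre across the card, so I made a final 1 mm correction. I did not take another picture after it. Camera and arm readings disagreed by 1–3 mm in this direction, inside the 9 mm allowed. Along the edge it was about 1 mm off.
- **Contact:** the last picture, before that correction, showed the card upright with no visible touch. Its dots were within 2 mm of where they started. The wrist force read about 2 N at hand-in, most of it the clip's weight plus noise, so it cannot confirm the 0.3 N limit.

I did not re-measure the blue card or the other things at the end. The clip crossed the scene with its nose at about 230 mm, above all of them.

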